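# Hang the work lantern on the network rack

## Task

The ports of the small network rack need light. While the lantern stands on the bench, raise its folded wire handle upright; then hang the lantern by the middle of that handle in the bottom of the rack's hook and let go, so that it hangs straight and still, clear of the bench. Don't tip the lantern over on the way, and leave the other things on the bench where they are.

Things in the scene. Friction and masses are not known exactly. Their poses are not given: they have to be found in the camera images.
- lantern: Loose LED work lantern, 0.35 to 0.6 kg. Black base 88 across (height 0 to 34), white tube 68 across (to 86), black cap 88 across (to 118), low dome to 128. Wire handle (bail) on side pivots, pivot axis along the lantern's y at height 105. Origin: centre of underside, z up. At the start the handle is folded to the lantern's -x side, which faces the robot within 0.5 rad of world -x.
- bail_grip (a point): Middle of the straight crossbar of the lantern's handle, on its centreline, 62 from the pivot axis. Handle: round steel wire 6 thick; crossbar straight for 72 along the lantern's y (36 each side), then slanting to two arms 102 apart. Folded, the crossbar stands 15 clear of the cap with free air under it; upright it is at height 167, 36 clear of the dome.
- bail (a joint): Angle of the lantern's handle: 0 = level, folded to the lantern's -x side (its stop); 1.57 = straight up; 3.14 = level on the +x side. It starts between 0 and 0.3. The pivot has light friction (0.02 N m, about 0.3 N at the crossbar): the handle stays where it is left.
- rack: Black open-frame network rack with two port switches and a white patch panel, fixed, 280 wide (its y), 200 deep (its x), 310 high. Origin: centre of its underside. Its front with the ports faces its own -x, roughly world -y (within 0.3 rad). A steel J-hook is bolted to the middle of its front top bar.
- hook_seat (a point): Low point of the rack's J-hook, on top of the wire, height 250: the handle's crossbar rests here. Axes as the rack's (x into the rack). Hook: round wire 8 thick in the rack's x-z plane. Behind the seat it slopes up to the front bar, 89 away; in front (-x) it turns up to a rounded tip, outermost point 23 in front of the seat and 22 above it. Nothing else is within 80 of the seat.
- mug: White mug with a handle, loose, 80 in diameter, 92 high. Not to be moved. Origin: centre of the underside. It, the drive and the lantern may stand in any of three places in the middle of the bench.
- drive: Black external disk drive, loose, 130 x 85 x 36 high. Not to be moved. Origin: centre of the underside.
- screwdriver: Screwdriver, loose, lying on the bench farther from the robot, 190 long. Not to be moved.
- tape: Roll of black tape lying flat, loose, 90 in diameter, 24 high. Not to be moved. Origin: centre of the underside.
- nut_tray: Round steel tray with rack nuts, loose, 90 in diameter, 20 high. Not to be moved. Origin: centre of the underside.
- tester: Grey handheld network tester lying flat, loose, 160 x 70 x 32. Not to be moved. Origin: centre of the underside.
There are look-alikes about, which are no part of the job. What is shaped like the lantern but orange is not meant.

How it is judged:
By the outcome, as a careful person would: the job done as asked, in the order asked, and still so for the second after the job is handed in, with the robot touching nothing.
It also fails if it takes over 61 s, if anything falls off the work surface, if the arm or the gripper's body presses on something with over 40 N, if the wrist force passes 120 N, or if a joint passes its speed limit or range.

## Robot

A 6-joint arm with a two-finger parallel gripper is mounted at the origin on the work surface. World frame = base frame: x ahead of the robot, y to its left, z up, the work surface at z = 0. Lengths are in m, angles in degrees, forces in N, time in s.
With the tool pointing down it reaches from about 0.3 to 0.875 m from the base axis. Payload 4.2 kg.
Tool frame: the origin (TCP) lies at the very end of the fingers, on their centre line; the grasp point (between the pads) lies grip_depth behind it (grip_depth is the distance from the TCP to the grasp point, in m); z points along the fingers, y is the line along which they close (so a half turn about z gives the same grasp; the last joint's range is limited). The gripper opens to 85 mm and grips with 20 to 120 N. Pads are 22 mm wide; open, the fingers measure 114 mm over their backs; the gripper's body (76 mm by 85 mm) begins 54 mm behind the grasp point. The pads swing forward as they close: fully open they stand 13 mm farther back than shut.
Start: joints at [69.156, 18.312, 89.639, -0, 72.044, -1.146], TCP at [0.194, 0.541, 0.231] pointing down, gripper open.
Joint ranges: [-177.97, 177.97], [-48.28, 115.42], [12.27, 149.76], [-77.06, 257.06], [2.81, 150.46], [-146.56, 146.56]. Speed limits (degrees/s): [147.25, 147.25, 180, 180, 180, 180].

## Interface

Orientations are given as a 3x3 rotation matrix whose columns are the frame's x, y, z axes.
In Python, from station import reach, movel, goto_joints, grip, hold, inverse_kinematics, get_state, grab_frame, MotionError, job_done, regions_of, tip_of, grip_depth gives the robot as it stands. The module is installed in compiled form; this text tells all that it offers. Calls block until the motion is done:
- reach(position, orientation): joint-space move of the TCP to a pose.
- movel(position, frame=None, vel=0.15): straight line of the TCP; frame=None keeps the orientation; vel is the mean speed in m/s.
- goto_joints(angles): joint-space move.
- grip(opening, f_grip=None): finger opening in m; f_grip is the grip in N (None keeps the last); returns when the fingers have stopped.
- hold(seconds).
- inverse_kinematics(position, orientation): joint angles nearest the present ones, or None.
- get_state(): the state.
- grab_frame(name): name is "scene" or "top"; returns a dict with "image" (420x560x3 uint8, red, green, blue), "range_z" (420x560 float32, m along the optical axis (not along the pixel's ray), 0 where there is no reading), "fx", "fy", "cx", "cy" (pixels), "k1" (the pictures are not rectified: a ray, as slopes to the right and down, at radius r is drawn at 1 + k1 r^2 times it, then the intrinsics apply), "R" (3x3) and "t" (3): a world point X has camera coordinates R X + t. Camera axes: x right, y down, z forward; pixel columns grow to the right and rows downward; lengths in m; the calibration is good to about 2 mm. A picture is of the moment at which its call begins.
A pose or a line that the arm cannot do raises MotionError and nothing moves.
- job_done(): hands the job in; it is judged then, once.
Trained networks look in a picture, given as the dict that the camera call returned (one of the last four; its "shot" number tells which), for a name from the list of things; names that differ only in an ending like _2 or _b are one class to them, and where a whole thing is asked for, a point or a joint stands for the part that bears it (a point fixed in the world has none). Each returns a list of dicts, best first, with "confidence" (0 to 1); they miss things now and then, are a little off and sometimes report something else, mostly with a low value. They report only what shows in the picture. A call takes as long as a camera call. They do not tell look-alikes from the thing itself.
- regions_of(picture, query): "region" (420x560 bool, what is visible of it).
- tip_of(picture, query): "centre" ([x, y, z] in m, in world coordinates, good to about 4 mm: a listed point, or the origin of a listed thing).
The state is a dict: "t": time; "qpos": joint angles; "joint_vel": joint speeds; "joint_efforts": joint torques, N m; "tool_pos": TCP position; "orientation": TCP orientation; "force": force on the tool from outside, world axes, zero at the start; "wrist_torque": the same for the moment, N m; "grip_width": finger opening in m; "grasp_force": force on a finger pad.
Only numpy, scipy, OpenCV 4.12 (cv2) and the standard library are available. Lean on these libraries where they do the work, as an engineer would, in place of code of your own. Each camera call takes 0.05 s, during which the arm holds its last target. There are 200 camera calls.

## Working session

There is one attempt and no reset: what is moved stays moved. The work goes in short steps, each a Python script; the robot and the scene stay as the last script left them, time stands still between calls to the robot, and variables do not carry over. Pictures are saved under pics/ and viewed, at most 10 in all, crops included, and the job is handed in when it is done.

```bash
mkdir -p pics
python3 - <<'E'
from station import *
import cv2,numpy as np
print(grip_depth,get_state())
ims=[]
for n in("scene","top"):
    f=grab_frame(n); ims.append(f["image"]); print(n,f["fx"],f["k1"],f["R"].round(3).tolist(),f["t"])
    for q in("lantern","bail_grip","hook_seat","rack","mug","drive","tester","tape"):
        print(q,[(np.round(d["centre"],3).tolist(),round(d["confidence"],2)) for d in tip_of(f,q)])
    cv2.imwrite(f"pics/{n}.png",cv2.resize(f["image"][...,::-1],(784,588)))
E
```

```text
0.0187 {'t': 0.0, 'qpos': array([ 6.91561475e+01,  1.83523361e+01,  8.97078149e+01, -2.36692113e-03,
        7.20441281e+01, -1.14570279e+00]), 'joint_vel': array([-0.03255356,  0.02807819,  0.0606029 ,  0.09725498, -0.0738607 ,
       -0.06181115]), 'joint_efforts': array([ 8.00907928e-04, -4.15512729e+01, -2.34172100e+01,  8.82764198e-05,
        7.92940438e-03, -2.04834549e-05]), 'tool_pos': array([0.19364771, 0.54089254, 0.23046575]), 'orientation': array([[-9.41485736e-01,  3.37052275e-01, -6.10875091e-04],
       [ 3.37052828e-01,  9.41484174e-01, -1.71488394e-03],
       [-2.87630344e-06, -1.82043595e-03, -9.99998343e-01]]), 'force': array([ 0.53210843,  0.22665523, -0.55109616]), 'wrist_torque': array([ 0.00420748, -0.03204725,  0.0499929 ]), 'grasp_force': 0.0, 'grip_width': 0.08530735613731089}
scene 491.65394652675354 -0.05335594576976103 [[0.709, 0.706, 0.011], [0.511, -0.502, -0.698], [-0.487, 0.5, -0.716]] [-0.41457629 -0.09499394  1.5433333 ]
lantern [([0.265, -0.31, -0.002], 0.75), ([0.57, 0.071, -0.001], 0.57), ([0.688, -0.097, -0.003], 0.27)]
bail_grip [([0.32, -0.2
[... 240 characters left out ...]
541, -0.333, -0.005], 0.96), ([0.504, 0.063, 0.108], 0.38)]
tester [([0.682, 0.187, -0.004], 0.58)]
tape [([0.452, -0.212, 0.003], 0.8)]
top 501.93003738345556 -0.13908640323623594 [[-0.025, -1.0, 0.004], [-0.978, 0.024, -0.205], [0.205, -0.009, -0.979]] [0.10029902 0.51938927 1.39600929]
lantern [([0.263, -0.308, 0.001], 0.96), ([0.566, 0.066, 0.003], 0.66)]
bail_grip [([0.323, -0.289, 0.103], 0.58), ([0.507, 0.066, 0.105], 0.45)]
hook_seat [([0.537, 0.337, 0.251], 0.79)]
rack []
mug [([0.543, -0.122, -0.0], 0.73), ([0.437, -0.04, 0.0], 0.7)]
drive [([0.687, -0.098, -0.002], 0.64), ([0.547, -0.333, -0.001], 0.56)]
tester [([0.683, 0.189, -0.003], 0.69)]
tape [([0.459, -0.211, 0.002], 0.73)]
```

View pics/scene.png

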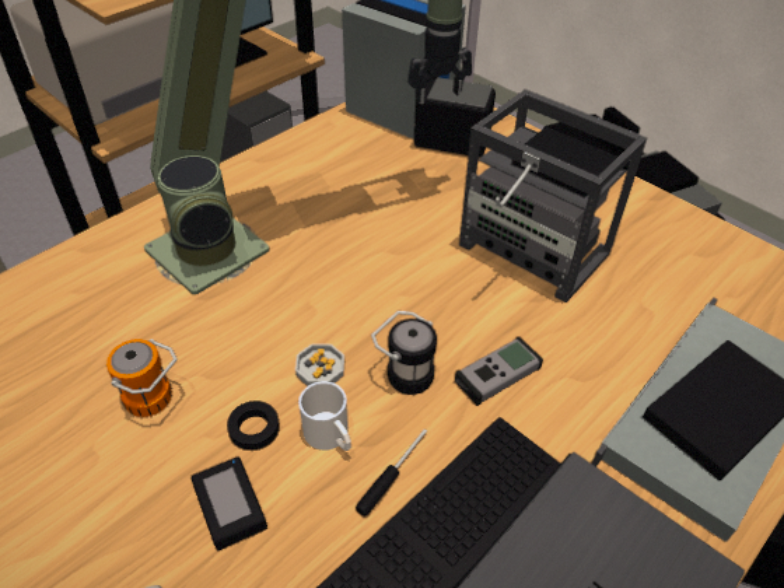

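View pics/top.png

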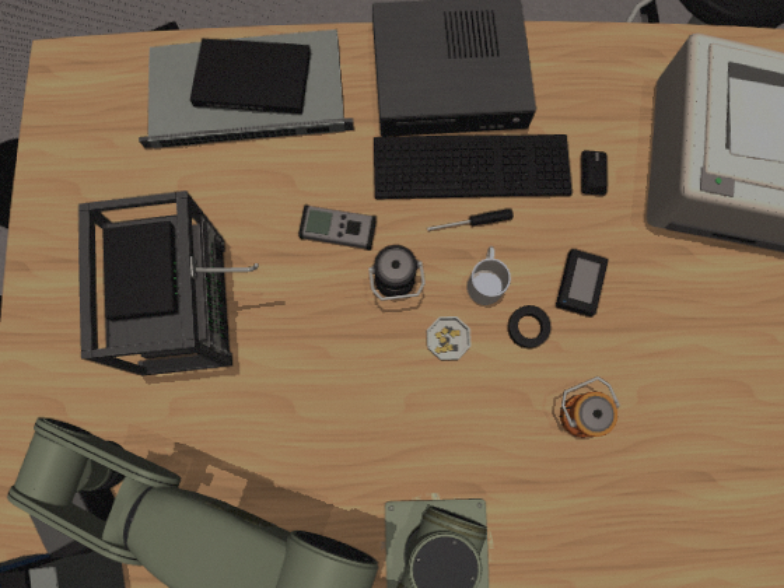

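The lantern look-alikes in the scene picture (784 px wide) are the orange one at (140,375) and the black/white one at (411,355). The black base, white tube and black cap fit the second. Next I'll measure the cap, crossbar, hook and rack from depth, and take a confirming crop.

```bash
cat > h.py <<'E'
from station import *
import cv2,numpy as np
def cloud(f):
    h,w=f["range_z"].shape
    v,u=np.mgrid[:h,:w]
    x=(u-f["cx"])/f["fx"]; y=(v-f["cy"])/f["fy"]; a,b=x.copy(),y.copy()
    for _ in range(8):
        s=1+f["k1"]*(a*a+b*b); a,b=x/s,y/s
    z=f["range_z"]; P=np.stack([a*z,b*z,z],-1)
    P=(P-f["t"])@f["R"]; P[z<=0]=np.nan
    return P
def sel(P,lo,hi): return P[((P>lo)&(P<hi)).all(-1)]
E
python3 - <<'E'
from h import *
crops=[]
for n in("top","scene"):
    f=grab_frame(n);P=cloud(f)
    c=sel(P,[.5,0,.108],[.65,.14,.135]); 
    # cap: points near the network centre
    d=np.hypot(c[:,0]-.568,c[:,1]-.068); cap=c[d<.046]
    print(n,"cap",len(cap),cap.min(0).round(4),cap.max(0).round(4),((cap.min(0)+cap.max(0))/2).round(4))
    w=sel(P,[.46,0,.08],[.53,.14,.16]); d=np.hypot(w[:,0]-.568,w[:,1]-.068); w=w[d>.05]
    print("wire",w[np.argsort(w[:,1])].round(3).tolist())
    k=sel(P,[.45,.27,.225],[.62,.43,.32]); k=k[np.argsort(k[:,1])]
    print("hook",len(k),k[::max(1,len(k)//40)].round(3).tolist())
    b=sel(P,[.3,.38,.295],[.8,.75,.33])
    print("rackrect",cv2.minAreaRect(b[:,:2].astype(np.float32)),b[:,2].max())
    u,v=((411,355) if n=="scene" else (397,275)); u,v=int(u/1.4),int(v/1.4)
    a=f["image"][v-45:v+45,u-50:u+50,::-1]; uu,vv=((515,175) if n=="scene" else (235,268));uu,vv=int(uu/1.4),int(vv/1.4)
    bb=f["image"][vv-45:vv+45,uu-50:uu+50,::-1]; crops.append(np.hstack([a,bb]))
cv2.imwrite("pics/crop.png",cv2.resize(np.vstack(crops),None,fx=3.3,fy=3.3,interpolation=cv2.INTER_CUBIC))
E
```

```text
top cap 749 [0.5249 0.0221 0.1081] [0.6108 0.112  0.1328] [0.5678 0.067  0.1204]
wire [[0.529, 0.015, 0.11], [0.528, 0.018, 0.105], [0.53, 0.018, 0.109], [0.524, 0.018, 0.11], [0.522, 0.021, 0.105], [0.52, 0.021, 0.104], [0.529, 0.021, 0.112], [0.526, 0.021, 0.113], [0.523, 0.021, 0.113], [0.526, 0.023, 0.103], [0.517, 0.024, 0.104], [0.521, 0.024, 0.109], [0.519, 0.024, 0.109], [0.516, 0.027, 0.106], [0.519, 0.027, 0.109], [0.51, 0.027, 0.108], [0.513, 0.027, 0.11], [0.513, 0.03, 0.11], [0.51, 0.03, 0.111], [0.507, 0.03, 0.11], [0.507, 0.033, 0.111], [0.509, 0.033, 0.114], [0.511, 0.035, 0.107], [0.507, 0.035, 0.11], [0.51, 0.038, 0.11], [0.507, 0.038, 0.112], [0.508, 0.041, 0.106], [0.51, 0.041, 0.109], [0.51, 0.044, 0.111], [0.507, 0.044, 0.113], [0.511, 0.046, 0.107], [0.508, 0.046, 0.107], [0.512, 0.049, 0.104], [0.508, 0.049, 0.11], [0.505, 0.049, 0.108], [0.505, 0.052, 0.111], [0.507, 0.052, 0.115], [0.506, 0.055, 0.105], [0.507, 0.055, 0.113], [0.508, 0.058, 0.11], [0.508, 0.06, 0.108], [0.505, 0.06, 0.109], [0.508, 0.063, 0.111], [0.505, 0.063, 0.112], [0.508, 0.066, 0.113],
[... 5057 characters left out ...]
.458, 0.421, 0.313], [0.482, 0.421, 0.289], [0.453, 0.422, 0.3], [0.49, 0.422, 0.302], [0.534, 0.422, 0.296], [0.491, 0.423, 0.309], [0.533, 0.423, 0.279], [0.478, 0.423, 0.306], [0.509, 0.423, 0.302], [0.492, 0.423, 0.28], [0.532, 0.424, 0.281], [0.517, 0.424, 0.308], [0.528, 0.425, 0.298], [0.536, 0.425, 0.308], [0.507, 0.425, 0.303], [0.504, 0.426, 0.279], [0.551, 0.426, 0.293], [0.505, 0.427, 0.292], [0.536, 0.427, 0.282], [0.551, 0.427, 0.289], [0.477, 0.428, 0.309], [0.545, 0.428, 0.282], [0.565, 0.429, 0.292], [0.555, 0.429, 0.29], [0.58, 0.43, 0.293]]
rackrect ((0.5184953212738037, 0.5227521061897278), (0.28360024094581604, 0.21341456472873688), 4.892742156982422) 0.31357470438389295
```

View pics/crop.png

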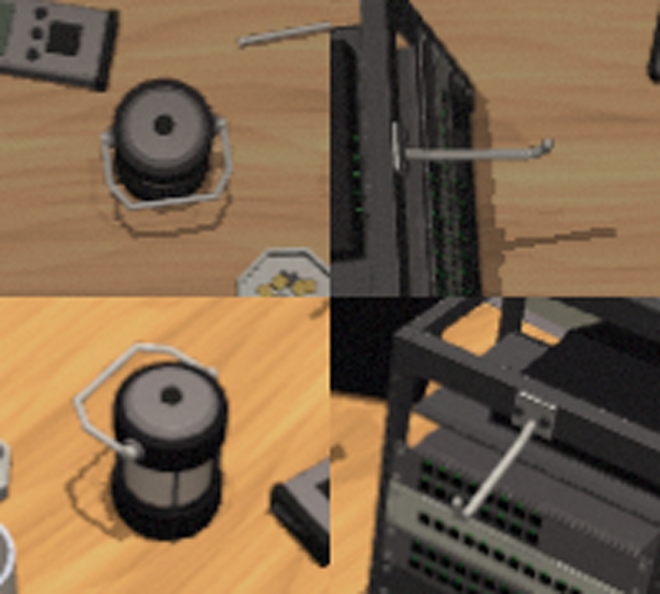

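The crop shows the black/white lantern with its handle folded toward the robot, and the J-hook on the rack's front bar with its tip facing −y. The cap axis is at (0.568, 0.068), lantern yaw is about 0.1 rad, bail angle about 0.05, rack yaw about 95° and the hook seat about (0.535, 0.337). Next, IK checks for the arc and the hang.

```bash
cat >> h.py <<'E'
LY=0.10; L=np.array([.5685,.0675,0]); RY=np.radians(94.95); SEAT=np.array([.535,.3365,.25])
def Rz(a): return np.array([[np.cos(a),-np.sin(a),0],[np.sin(a),np.cos(a),0],[0,0,1]])
def tool(tilt,yaw,flip):
    "tool z points tilt below horizontal along heading yaw, fingers close in that vertical plane"
    z=np.array([np.cos(tilt),0,-np.sin(tilt)]); y=flip*np.array([np.sin(tilt),0,np.cos(tilt)])
    return Rz(yaw)@np.column_stack([np.cross(y,z),y,z])
def wire(a,off): return L+Rz(LY)@np.array([-.062*np.cos(a),off,.105+.062*np.sin(a)])
E
python3 - <<'E'
from h import *
for flip in(1,-1):
  for off in(.023,-.023):
    for t0 in(10,20,30):
      ok=[];J=[]
      for a in np.linspace(.05,1.57,7):
        t=np.radians(t0+(90-t0)*(a-.05)/1.52); F=tool(t,LY,flip)
        q=inverse_kinematics(wire(a,off)+.008*F[:,2],F); ok.append(q is not None); J.append(q)
      h=[]
      for yaw in(RY,RY+np.pi):
        F=tool(np.pi/2,yaw,flip); q=inverse_kinematics(SEAT+[0,0,.04]+Rz(yaw)@[0,off,0]-[0,0,.015],F)
        h.append(None if q is None else np.round(q).tolist())
      r=lambda q:None if q is None else np.round(q).tolist()
      print(flip,off,t0,ok,r(J[0]),r(J[-1]),h)
E
```

```text
1 0.023 10 [False, False, False, False, True, True, True] None [8.0, 21.0, 96.0, -0.0, 63.0, 2.0] [[32.0, 20.0, 80.0, 0.0, 79.0, -63.0], [30.0, 24.0, 74.0, -0.0, 82.0, 115.0]]
1 0.023 20 [False, False, False, True, True, True, True] None [8.0, 21.0, 96.0, -0.0, 63.0, 2.0] [[32.0, 20.0, 80.0, 0.0, 79.0, -63.0], [30.0, 24.0, 74.0, -0.0, 82.0, 115.0]]
1 0.023 30 [False, False, True, True, True, True, True] None [8.0, 21.0, 96.0, -0.0, 63.0, 2.0] [[32.0, 20.0, 80.0, 0.0, 79.0, -63.0], [30.0, 24.0, 74.0, -0.0, 82.0, 115.0]]
1 -0.023 10 [False, False, False, False, True, True, True] None [3.0, 21.0, 96.0, -0.0, 63.0, -2.0] [[30.0, 24.0, 74.0, 0.0, 82.0, -65.0], [32.0, 20.0, 80.0, -0.0, 79.0, 117.0]]
1 -0.023 20 [False, False, False, True, True, True, True] None [3.0, 21.0, 96.0, -0.0, 63.0, -2.0] [[30.0, 24.0, 74.0, 0.0, 82.0, -65.0], [32.0, 20.0, 80.0, -0.0, 79.0, 117.0]]
1 -0.023 30 [False, False, True, True, True, True, True] None [3.0, 21.0, 96.0, -0.0, 63.0, -2.0] [[30.0, 24.0, 74.0, 0.0, 82.0, -65.0], [32.0, 20.0, 80.0, -0.0, 79.0, 117.0]]
-1 0.023 10 [False, False, True, False, False, False, False] None None [[32.0, 20.0, 80.0, 0.0, 79.0, 117.0], [30.0, 24.0, 74.0, -0.0, 82.0, -65.0]]
-1 0.023 20 [False, True, True, False, False, False, False] None None [[32.0, 20.0, 80.0, 0.0, 79.0, 117.0], [30.0, 24.0, 74.0, -0.0, 82.0, -65.0]]
-1 0.023 30 [False, True, True, False, False, False, False] None None [[32.0, 20.0, 80.0, 0.0, 79.0, 117.0], [30.0, 24.0, 74.0, -0.0, 82.0, -65.0]]
-1 -0.023 10 [False, False, True, False, False, False, False] None None [[30.0, 24.0, 74.0, 0.0, 82.0, 115.0], [32.0, 20.0, 80.0, -0.0, 79.0, -63.0]]
-1 -0.023 20 [False, True, True, False, False, False, False] None None [[30.0, 24.0, 74.0, 0.0, 82.0, 115.0], [32.0, 20.0, 80.0, -0.0, 79.0, -63.0]]
-1 -0.023 30 [False, True, True, False, False, False, False] None None [[30.0, 24.0, 74.0, 0.0, 82.0, 115.0], [32.0, 20.0, 80.0, -0.0, 79.0, -63.0]]
```

IK rules out a flat, caged approach. Instead I'll push the handle up from below with the closed fingers, tilted about 50° and following the arc, then grip it from above.

```bash
cat >> h.py <<'E'
def push(a,t,off=0,gap=0,back=0,u=.012):
    F=tool(t,LY,1); return wire(a,off)-F[:,1]*(.0175+gap)+F[:,2]*(u-back),F
E
python3 - <<'E'
from h import *
T=lambda a:np.radians(T0+(88-T0)*(a-.05)/1.52)
for T0 in(45,50,55,60):
    qs=[inverse_kinematics(*push(.05,T(.05),0,.008,.09)),inverse_kinematics(*push(.05,T(.05),0,.008))]+[inverse_kinematics(*push(a,T(a))) for a in np.linspace(.05,1.5,7)]
    print(T0,[q is not None for q in qs])
    if all(q is not None for q in qs): break
else: raise SystemExit
grip(0.0,20)
st=get_state(); 
movel([.15,.38,.30],vel=.25)
reach(*push(.05,T(.05),0,.010,.09))
p,F=push(.05,T(.05),0,.010); movel(p,F,.1)
print(get_state()["force"],get_state()["t"],get_state()["grip_width"])
for a in np.linspace(.1,1.45,10):
    p,F=push(a,T(a)); movel(p,F,.08)
    s=get_state(); print(round(a,2),s["force"].round(1),s["t"])
f=grab_frame("scene"); cv2.imwrite("pics/p1.png",cv2.resize(f["image"][180:320,200:380,::-1],None,fx=4,fy=4))
print([(d["centre"],d["confidence"]) for q in("bail_grip","lantern") for d in tip_of(f,q)])
E
```

```text
45 [False, False, False, False, True, True, True, True, True]
50 [False, False, False, False, True, True, True, True, True]
55 [True, False, False, True, True, True, True, True, True]
60 [True, True, True, True, True, True, True, True, True]
[-0.79420423 -0.16061202 -0.27457306] 5.3583 -0.00021673235420427536
0.1 [-1.4  0.6 -0. ] 5.6583
0.25 [-1.6 -0.7 -1. ] 5.925
0.4 [ 0.2 -0.5 -0.1] 6.1917
0.55 [-0.9 -0.5  0.9] 6.4583
0.7 [-0.2  0.8  0.9] 6.725
0.85 [ 0.2 -0.3  0.4] 6.9917
1.0 [ 0.2  0.8 -0.1] 7.2583
1.15 [-0.8  0.9 -0.3] 7.525
1.3 [-1.2 -0.4 -0.1] 7.7833
1.45 [-0.5 -0.4  0. ] 8.0417
[([0.3206, -0.297, 0.1058], 0.77), ([0.5051, 0.0618, 0.1078], 0.67), ([0.6824, 0.1866, -0.0007], 0.4), ([0.4338, -0.0408, 0.0004], 0.32), ([0.5679, 0.0708, -0.0036], 0.61), ([0.2617, -0.3098, -0.0005], 0.58), ([0.5174, 0.5303, 0.0031], 0.33)]
```

View pics/p1.png

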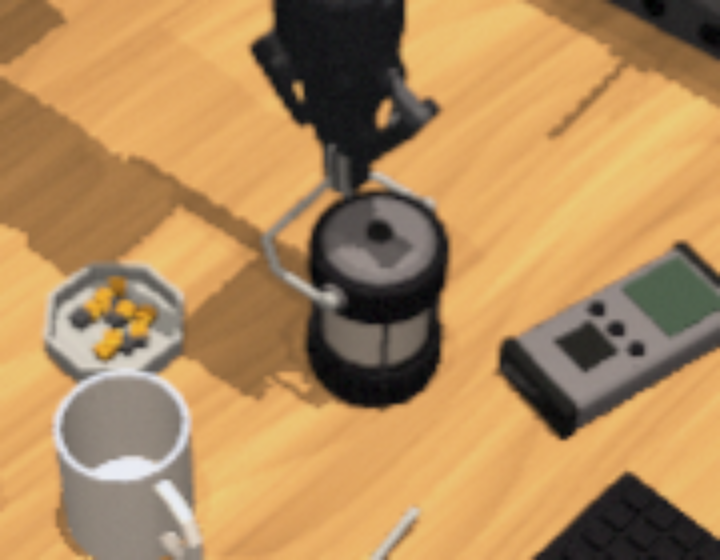

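The picture shows the fingertips above the cap at about (345,180) with the handle still folded. The fingers are thinner than I assumed, so they passed in front of the wire. The lantern hasn't moved. Thin fingers do fit the 15 mm gap beside the cap, so I'll cage the wire loosely, tilted 60° and off-centre, and lead it along the arc.

```bash
cat >> h.py <<'E'
def cage(a,t,off=.022,back=0,u=.014):
    F=tool(t,LY,1); return wire(a,off)+F[:,2]*(u-back),F
T=lambda a:np.radians(60+30*(a-.05)/1.52)
E
python3 - <<'E'
from h import *
qs=[inverse_kinematics(*cage(.05,T(.05),back=.08)),inverse_kinematics(*cage(.05,T(.05)))]+[inverse_kinematics(*cage(a,T(a))) for a in np.linspace(.05,1.57,8)]
print([q is not None for q in qs]); assert all(q is not None for q in qs)
p=get_state()["tool_pos"]; movel(p+[-.02,0,.06])
grip(.018,20); print(get_state()["grip_width"])
p,F=cage(.05,T(.05),back=.07); movel(p,F,.12)
p,F=cage(.05,T(.05)); movel(p,F,.06)
print(get_state()["force"].round(1)); grip(.008,20); s=get_state(); print(s["force"].round(1),s["grip_width"],s["grasp_force"],s["t"])
f=grab_frame("scene"); a=f["image"][180:320,200:380,::-1]
for x in(.2,.4,.6):
    p,F=cage(x,T(x)); movel(p,F,.06); s=get_state(); print(s["force"].round(1),s["wrist_torque"].round(2),s["grasp_force"])
f=grab_frame("scene"); b=f["image"][180:320,200:380,::-1]
cv2.imwrite("pics/p2.png",cv2.resize(np.hstack([a,b])[10:],None,fx=2.2,fy=2.2,interpolation=cv2.INTER_CUBIC)); print(s["t"])
E
```

```text
[True, True, True, True, True, True, True, True, True, True]
0.017574578237789667
[-1.5 -0.4  0.1]
[-2.2  0.4  0.6] 0.007797584997816158 0.7196065038442612 11.4917
[-1.1 -0.1 -0.7] [-0.02  0.43  0.03] 0.6294455006718636
[-1.5 -0.2 -0.2] [ 0.01  0.36 -0.01] 0.6383969262242317
[-1.  -0.9 -0.8] [ 0.02  0.41 -0.02] 0.6379793956875801
12.5333
```

View pics/p2.png

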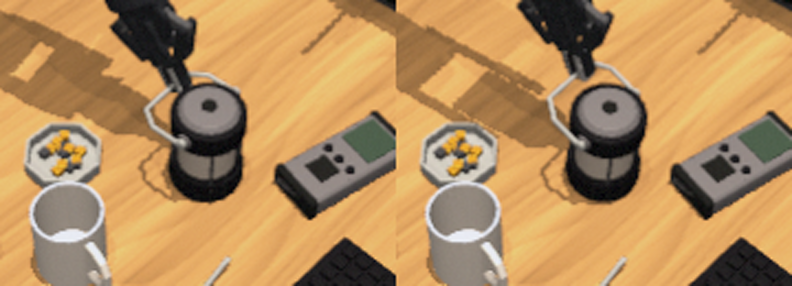

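The left half shows the fingers around the wire, and the right half shows the handle rising with the lantern unmoved. I'll continue to upright, grip and measure.

Run:
```python
from h import *
for x in(.8,1.0,1.2,1.4,1.57):
    p,F=cage(x,T(x)); movel(p,F,.06); s=get_state(); print(s["force"].round(1),s["grasp_force"])
p,F=cage(1.57,np.pi/2,u=.018); movel(p,F,.05); grip(0,100); s=get_state(); print(s["force"].round(1),s["grip_width"],s["grasp_force"],s["t"],s["tool_pos"])
for n in("scene","top"):
    f=grab_frame(n);P=cloud(f)
    print(n,[(d["centre"],d["confidence"]) for q in("bail_grip","lantern") for d in tip_of(f,q)])
    w=sel(P,[.53,-.01,.135],[.61,.15,.18]); w=w[np.argsort(w[:,1])]; print(len(w),w[::max(1,len(w)//40)].round(3).tolist())
    if n=="scene": cv2.imwrite("pics/p3.png",cv2.resize(f["image"][170:310,220:360,::-1],None,fx=4,fy=4,interpolation=cv2.INTER_CUBIC))
```

```text
[-2.2 -0.1 -0.8] 0.6378289125859737
[-1.2 -1.   0.3] 0.4897361621260643
[-0.  -0.2  0.2] 0.11818519793450832
[-0.  -0.9  0.3] 0.1411445578560233
[ 0.1  0.1 -0.3] 0.19268698990345
[-1.2 -0.4  0.8] 0.0025764610987340335 97.88440704345703 14.7417 [0.56562128 0.0893233  0.14890402]
scene [([0.5707, 0.0716, 0.1715], 0.71), ([0.3223, -0.2971, 0.1064], 0.47), ([0.5682, 0.069, -0.0017], 0.97), ([0.2634, -0.3104, 0.0013], 0.56)]
161 [[0.572, 0.018, 0.135], [0.574, 0.019, 0.136], [0.573, 0.02, 0.142], [0.575, 0.021, 0.15], [0.574, 0.022, 0.155], [0.571, 0.025, 0.155], [0.572, 0.027, 0.161], [0.572, 0.031, 0.161], [0.568, 0.031, 0.158], [0.575, 0.034, 0.168], [0.575, 0.038, 0.169], [0.573, 0.043, 0.167], [0.573, 0.047, 0.171], [0.572, 0.051, 0.171], [0.569, 0.057, 0.17], [0.569, 0.06, 0.171], [0.572, 0.068, 0.171], [0.565, 0.072, 0.166], [0.57, 0.077, 0.17], [0.565, 0.078, 0.18], [0.572, 0.079, 0.17], [0.565, 0.079, 0.175], [0.561, 0.079, 0.165], [0.57, 0.08, 0.179], [0.574, 0.08, 0.16], [0.56, 0.08, 0.174], [0.573, 0.081, 0.169], [0.566, 0.081, 0.174], [0.556, 0.081, 0.166], [0.576, 0.082, 0.1
[... 169 characters left out ...]
581, 0.09, 0.169], [0.581, 0.093, 0.174], [0.578, 0.094, 0.159], [0.566, 0.12, 0.137]]
top [([0.3222, -0.2892, 0.1035], 0.5), ([0.2659, -0.3066, -0.0004], 0.92), ([0.537, 0.3377, 0.2499], 0.17)]
22 [[0.572, 0.036, 0.168], [0.574, 0.036, 0.171], [0.572, 0.038, 0.171], [0.573, 0.041, 0.167], [0.571, 0.044, 0.172], [0.572, 0.046, 0.169], [0.572, 0.049, 0.169], [0.572, 0.052, 0.17], [0.572, 0.054, 0.171], [0.572, 0.057, 0.169], [0.57, 0.057, 0.169], [0.568, 0.06, 0.175], [0.562, 0.106, 0.172], [0.563, 0.108, 0.168], [0.564, 0.111, 0.164], [0.563, 0.111, 0.157], [0.565, 0.114, 0.16], [0.562, 0.114, 0.161], [0.567, 0.117, 0.152], [0.564, 0.117, 0.153], [0.565, 0.119, 0.151], [0.562, 0.119, 0.149]]
```

View pics/p3.png

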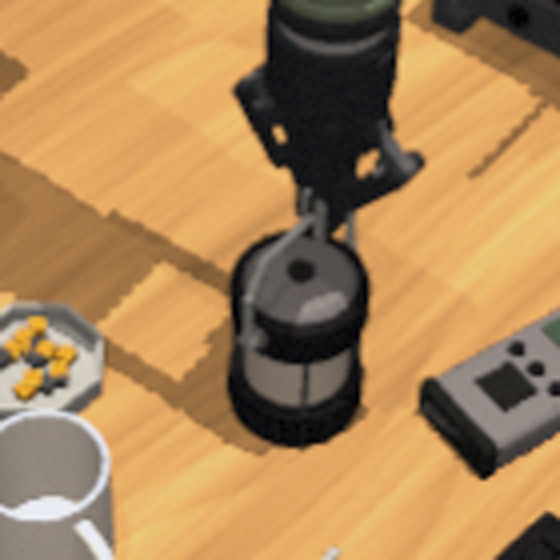

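The picture shows the handle upright with the crossbar in the fingers at about (320,210), and the lantern standing at (300,340). The cage sits about 21 mm off the crossbar's middle, as planned. Next I'll test-lift and carry it to the front of the hook.

```bash
cat >> h.py <<'E'
OFF=.021; RXv=Rz(RY)@np.array([1,0,0])
def hang(dx,zw,dy=0):
    "TCP pose for crossbar middle at rack-x dx from seat, wire centre height zw"
    F=tool(np.pi/2,RY,1); p=SEAT+Rz(RY)@np.array([dx,OFF+dy,0]); p[2]=zw-.018
    return p,F
E
python3 - <<'E'
from h import *
p=get_state()["tool_pos"]
movel(p+[0,0,.02],vel=.04); hold(.3); s=get_state(); print(s["force"].round(1),s["wrist_torque"].round(2),s["grip_width"])
if s["force"][2]>-2.5: raise SystemExit("no load")
movel(p+[0,0,.12],vel=.08)
q,F=hang(-.10,.287); movel(q,F,.06); hold(1)
s=get_state(); print(s["force"].round(1),s["t"],s["tool_pos"],q)
out=[]
for n in("scene","top"):
    f=grab_frame(n);P=cloud(f)
    print(n,[(d["centre"],d["confidence"]) for q in("bail_grip","lantern","hook_seat") for d in tip_of(f,q)][:4])
    c=sel(P,[.48,.17,.215],[.62,.30,.255]); 
    print("cap top",len(c),c.min(0).round(3),c.max(0).round(3)); A=np.c_[c[:,:2],np.ones(len(c))]
    k=sel(P,[.5,.29,.225],[.57,.36,.30]); print("hook max z, min y",k[:,2].max().round(3),k[:,1].min().round(3))
    w=sel(P,[.47,.215,.262],[.62,.26,.30]); w=w[np.argsort(w[:,0])]; print(w[::max(1,len(w)//40)].round(3).tolist())
    u=f["R"]@(q+[0,0,-.02])+f["t"]; u,v=int(f["fx"]*u[0]/u[2]+f["cx"]),int(f["fy"]*u[1]/u[2]+f["cy"])
    out.append(f["image"][max(0,v-70):v+70,u-70:u+70,::-1])
cv2.imwrite("pics/p4.png",cv2.resize(np.hstack(out),None,fx=2.8,fy=2.8,interpolation=cv2.INTER_CUBIC))
E
```

```text
[ 0.4  0.2 -4.4] [0.05 0.01 0.02] 0.0025543595393616786
[ 0.2  0.7 -3.2] 21.075 [0.52271201 0.23505217 0.26899287] [0.52270696 0.23506095 0.269     ]
scene [([0.54, 0.2385, 0.2897], 0.68), ([0.3231, -0.2971, 0.1037], 0.65), ([0.5394, 0.2352, 0.119], 0.83), ([0.2638, -0.3099, 0.0016], 0.72)]
cap top 876 [0.485 0.19  0.215] [0.596 0.28  0.255]
hook max z, min y 0.27 0.315
[[0.489, 0.23, 0.267], [0.493, 0.231, 0.262], [0.497, 0.228, 0.276], [0.5, 0.232, 0.279], [0.504, 0.231, 0.285], [0.517, 0.221, 0.276], [0.518, 0.217, 0.297], [0.519, 0.22, 0.293], [0.52, 0.218, 0.298], [0.521, 0.227, 0.269], [0.522, 0.221, 0.282], [0.524, 0.221, 0.292], [0.525, 0.222, 0.277], [0.526, 0.229, 0.271], [0.528, 0.223, 0.275], [0.529, 0.223, 0.297], [0.529, 0.224, 0.285], [0.529, 0.226, 0.296], [0.529, 0.224, 0.278], [0.531, 0.219, 0.282], [0.531, 0.241, 0.276], [0.532, 0.226, 0.275], [0.532, 0.237, 0.279], [0.532, 0.235, 0.29], [0.532, 0.227, 0.291], [0.532, 0.24, 0.274], [0.533, 0.227, 0.288], [0.534, 0.236, 0.29], [0.535, 0.228, 0.292], [0.539, 0.238, 0.289], [0.543, 0.234, 0.287], [0.547, 0.232, 0.287]
[... 1006 characters left out ...]
 0.235, 0.284], [0.504, 0.229, 0.291], [0.505, 0.232, 0.287], [0.505, 0.235, 0.287], [0.506, 0.234, 0.292], [0.506, 0.229, 0.291], [0.507, 0.232, 0.287], [0.509, 0.232, 0.291], [0.509, 0.234, 0.289], [0.511, 0.231, 0.294], [0.511, 0.23, 0.281], [0.511, 0.234, 0.291], [0.512, 0.24, 0.279], [0.512, 0.237, 0.289], [0.512, 0.239, 0.288], [0.512, 0.238, 0.298], [0.513, 0.236, 0.297], [0.513, 0.23, 0.286], [0.513, 0.225, 0.283], [0.513, 0.239, 0.273], [0.514, 0.229, 0.293], [0.514, 0.227, 0.292], [0.514, 0.232, 0.292], [0.514, 0.228, 0.281], [0.514, 0.234, 0.29], [0.516, 0.225, 0.283], [0.518, 0.223, 0.285], [0.518, 0.22, 0.284], [0.518, 0.225, 0.283], [0.519, 0.219, 0.292], [0.519, 0.219, 0.299]]
```

View pics/p4.png

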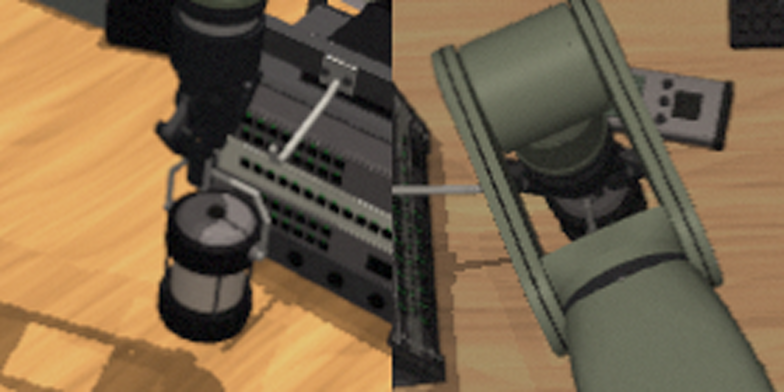

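The left half shows the lantern hanging straight in the fingers at (205,265) with the hook tip ahead at (275,150). It carries 4.4 N and the crossbar height is as planned. The tip tops out at about 0.274 and the dome must stay under 0.242, so I'll cross at a wire height of 0.281 in small steps and watch the force.

```bash
cat >> h.py <<'E'
OFF=.0195
E
python3 - <<'E'
from h import *
s0=get_state()["force"]
for dx,zw,v in((-.045,.281,.06),(-.03,.281,.04),(-.02,.281,.03),(-.012,.2805,.03),(-.007,.279,.03)):
    q,F=hang(dx,zw); movel(q,F,v); s=get_state(); d=s["force"]-s0; print(dx,zw,d.round(1),s["wrist_torque"].round(2),round(s["t"],2))
    if np.linalg.norm(d[:2])>5 or abs(d[2])>5: print("stop"); break
f=grab_frame("scene"); u=f["R"]@SEAT+f["t"]; u,v=int(f["fx"]*u[0]/u[2]+f["cx"]),int(f["fy"]*u[1]/u[2]+f["cy"])
cv2.imwrite("pics/p5.png",cv2.resize(f["image"][v-60:v+60,u-70:u+70,::-1],None,fx=5,fy=5,interpolation=cv2.INTER_CUBIC))
print([(d["centre"],d["confidence"]) for q in("bail_grip","lantern") for d in tip_of(f,q)])
E
```

```text
-0.045 0.281 [-1.   0.1 -0.1] [-0.04  0.06 -0.01] 22.55
-0.03 0.281 [-0.7 -0.1  0.2] [-0.02  0.06  0.07] 23.07
-0.02 0.281 [-0.3  0.8 -0.3] [0.01 0.06 0.01] 23.56
-0.012 0.2805 [ 0.1  0.5 -0.2] [ 0.04  0.09 -0.04] 23.98
-0.007 0.279 [-0.5 -0.5 -0.1] [-0.07  0.07  0.02] 24.3
[([0.5362, 0.3277, 0.2803], 0.65), ([0.3199, -0.2926, 0.1059], 0.49), ([0.2651, -0.3106, 0.0003], 0.88), ([0.5327, 0.3297, 0.1119], 0.75)]
```

View pics/p5.png

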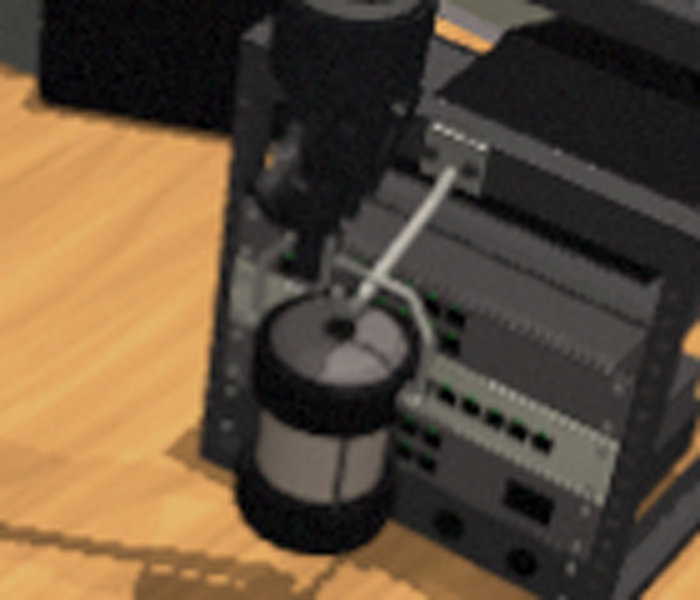

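The picture shows the crossbar crossing above the hook at (380,272), with the tip in front of it at (340,295) and no contact. I'll lower it until the hook takes the weight.

Run:
```python
from h import *
s0=get_state()["force"]
q,F=hang(-.004,.262); movel(q,F,.03)
for z in np.arange(.258,.2475,-.0015):
    q,F=hang(-.001,z); movel(q,F,.02); hold(.15); s=get_state(); d=s["force"]-s0; print(round(z,4),d.round(1),s["wrist_torque"].round(2),round(s["t"],2))
    if d[2]>3.0: break
f=grab_frame("scene"); print([(d["centre"],d["confidence"]) for q in("bail_grip","lantern") for d in tip_of(f,q)])
```

```text
0.258 [ 0.5 -0.2 -1.3] [0.04 0.07 0.01] 25.73
0.2565 [-0.2  0.6 -1. ] [-0.04 -0.    0.04] 26.12
0.255 [-0.3  0.3 -0.9] [-0.1   0.06 -0.  ] 26.52
0.2535 [0.3 1.  1.4] [0.27 0.06 0.05] 26.93
0.252 [-0.8  3.6  6.6] [0.52 0.05 0.05] 27.32
[([0.323, -0.2942, 0.1038], 0.53), ([0.533, 0.3395, 0.2541], 0.46), ([0.2629, -0.31, -0.0008], 0.64), ([0.5368, 0.3397, 0.0872], 0.61)]
```

Contact comes at 0.2535, as predicted. The +y push means the seat is slightly deeper, so I'll ease up, shift 2 mm in, release gently and back off upward.

Run:
```python
from h import *
q,F=hang(.001,.2532); movel(q,F,.02); hold(.5); print(get_state()["force"].round(1))
grip(.012,20); hold(.5); grip(.03); hold(1.0)
s=get_state(); print(s["force"].round(1),s["t"])
q,F=hang(.001,.31); movel(q,F,.05)
q,F=hang(-.08,.40); movel(q,F,.1)
movel([.35,.15,.40],vel=.2); hold(3)
P={}
for n in("scene","top"):
    f=grab_frame(n); C=cloud(f); print(n,[(d["centre"].tolist() if hasattr(d["centre"],"tolist") else d["centre"],d["confidence"]) for q in("bail_grip","lantern") for d in tip_of(f,q)])
    if n=="scene":
        u=f["R"]@(SEAT-[0,0,.06])+f["t"]; u,v=int(f["fx"]*u[0]/u[2]+f["cx"]),int(f["fy"]*u[1]/u[2]+f["cy"])
        cv2.imwrite("pics/p6.png",cv2.resize(f["image"][v-60:v+60,u-70:u+70,::-1],None,fx=5,fy=5,interpolation=cv2.INTER_CUBIC))
        im1=f["image"].astype(int)
    for lo,hi in((.086,.118),(.172,.20)):
        c=sel(C,[.48,.285,lo],[.59,.385,hi]); 
        if len(c): print(lo,len(c),c[:,0].min(),c[:,0].max(),c[:,1].min())
hold(.5); f=grab_frame("scene"); print("diff",np.abs(f["image"].astype(int)-im1)[v-60:v+60,u-70:u+70].mean(),[ (q,np.round(d["centre"],3)) for q in("mug","tester","nut_tray") for d in tip_of(f,q)[:1]],get_state()["t"])
```

```text
[-0.1  0.8 -1.8]
[-0.1  0.7  0.2] 30.3167
scene [([0.3212, -0.296, 0.1024], 0.67), ([0.5331, 0.3342, 0.2555], 0.52), ([0.6853, 0.1874, -0.0021], 0.35), ([0.5334, 0.3357, 0.0843], 0.93), ([0.2658, -0.3095, -0.0007], 0.65)]
0.086 294 0.49150862403605783 0.5787097103958955 0.2877400366192628
0.172 272 0.48050490186326417 0.5875140063162355 0.2900040701049813
top [([0.5313, 0.3405, 0.251], 0.57), ([0.3219, -0.2865, 0.1047], 0.53), ([0.44, -0.0426, -0.0024], 0.46), ([0.5307, 0.3339, 0.0872], 0.81), ([0.2651, -0.3074, 0.0016], 0.79)]
0.086 125 0.4895535393585688 0.5688952990335071 0.29030923612607107
0.172 119 0.48114425568014846 0.5883243112295791 0.2915450062339961
diff 1.5750992063492064 [('mug', array([ 0.546, -0.125, -0.007])), ('tester', array([ 0.681,  0.189, -0.   ])), ('nut_tray', array([ 0.434, -0.042,  0.002]))] 38.125
```

View pics/p6.png

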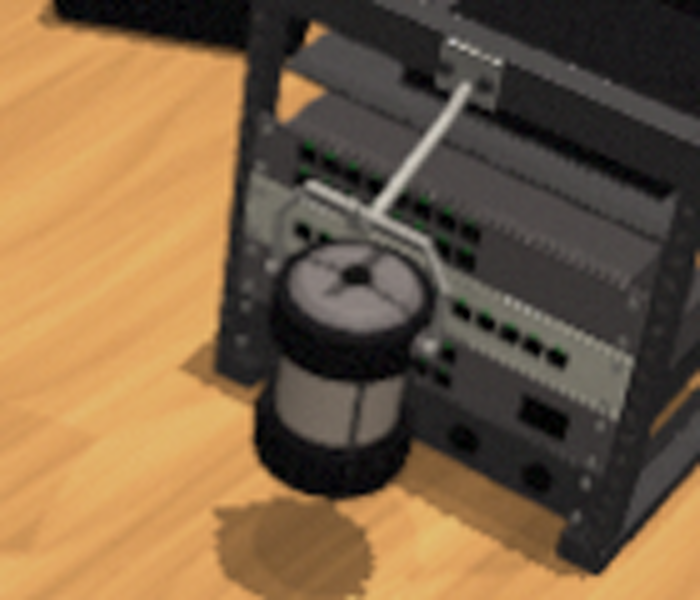

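The lantern hangs freely by mid-crossbar at (372,218), clear of the bench. Its base centre (0.533, 0.336) sits under the seat, it isn't moving, and the other things I checked are where they were. I'm handing it in.

```bash
python3 -c "
from station import *
print(job_done())"
```

```text
the job is handed in; nothing more can be done
None
```

The lantern hangs straight and still by the middle of its upright handle in the rack's hook, the gripper has let go, and I handed the job in at about 38 s; no verdict came back.

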